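Rock the stuck mixing ball out of the shaker bottle

ROBOT

A 6-joint arm with a two-finger parallel gripper is mounted at the origin on the work surface. World frame = base frame: x ahead of the robot, y to its left, z up, the work surface at z = 0. Lengths are in m, angles in degrees, forces in N, time in s.
With the tool pointing down it reaches from about 0.35 to 0.875 m from the base axis. Payload 4.2 kg.
Tool frame: the origin (TCP) lies midway between the tips of the shut fingers; the grasp point (between the pads) lies 19 mm behind it; z points along the fingers, y is the line along which they close (so a half turn about z gives the same grasp; the last joint's range is limited). The gripper opens to 87 mm and grips with 3 to 60 N. Pads are 19 mm wide; open, the fingers measure 117 mm over their backs; the gripper's body (75 mm by 190 mm) begins 51 mm behind the grasp point.
Start: joints at [87.525, 22.042, 0.453, 0, -68.411, -14.817], TCP at [0.186, 0.597, 0.223] pointing down, gripper open.
Joint ranges: [-179.83, 179.83], [-69.29, 118.12], [-61.27, 80.66], [-181.25, 117.63], [-171.15, -9.14], [-177.46, 177.46]. Speed limits (degrees/s): [159.86, 159.86, 180, 180, 180, 180].

INTERFACE

Orientations are given as [roll, pitch, yaw] about the fixed x, y, z axes, in that order (R = Rz(yaw) Ry(pitch) Rx(roll)).
In Python, from workcell import env gives the robot as it stands. The module is installed in compiled form; this text tells all that it offers. Calls block until the motion is done:
- env.goto(position, orientation): joint-space move of the TCP to a pose.
- env.move_straight(position, rotation=None, rate=0.15, force_limit=None): straight line of the TCP; rotation=None keeps the orientation; rate is the mean speed in m/s. With force_limit (N) it stops when the force on the tool has changed by that much, and returns True; else False.
- env.set_joints(angles): joint-space move.
- env.gripper_to(opening, grasp_force=None): opening from 0.0 (shut) to 1.0 (fully open); grasp_force is the grip in N (None keeps the last); returns when the fingers have stopped.
- env.dwell(seconds).
- env.inverse_kinematics(position, orientation): joint angles nearest the present ones, or None.
- env.read_state(): the state.
- env.grab_frame(name): name is "scene" or "side" or "wrist"; returns a dict with "image" (420x560x3 uint8, blue, green, red), "fx", "fy", "cx", "cy" (pixels), "position" and "orientation" of the camera in the world. Camera axes: x right, y up, looking along -z (the intrinsics and any distortion apply to the point x, -y, -z); pixel columns grow to the right and rows downward; lengths in m; the calibration is good to about 2 mm. The wrist camera is an equidistant fisheye: a pixel r from the principal point sees the ray r / f radians off the axis. A picture is of the moment at which its call begins. There is no depth.
A pose or a line that the arm cannot do raises env.Unreachable and nothing moves.
- env.close_job(): hands the job in; it is judged then, once.
Trained networks look in a picture, given as the dict that the camera call returned (one of the last four; its "shot" number tells which), for a name from the list of things; names that differ only in an ending like _2 or _b are one class to them, and where a whole thing is asked for, a point or a joint stands for the part that bears it (a point fixed in the world has none). Each returns a list of dicts, best first, with "score" (0 to 1); they miss things now and then, are a little off and sometimes report something else, mostly with a low value. They report only what shows in the picture. A call takes as long as a camera call.
- env.search_frame(picture, thing): "xyz" ([x, y, z] in m, in world coordinates, good to about 4 mm: the middle of the surface that is visible of it).
- env.trace(picture, thing): "mask" (420x560 bool, what is visible of it).
The state is a dict: "clock": time; "joint_positions": joint angles; "qvel": joint speeds; "joint_torque": joint torques, N m; "position": TCP position; "tool_rot": TCP orientation; "force": force on the tool from outside, world axes, zero at the start; "wrist_torque": the same for the moment, N m; "opening": opening from 0.0 (shut) to 1.0 (fully open); "finger_force": force on a finger pad.
Only numpy, scipy, OpenCV 4.12 (cv2) and the standard library are available. Lean on these libraries where they do the work, as an engineer would, in place of code of your own. Each camera call takes 0.05 s, during which the arm holds its last target. There are 200 camera calls.

TASK

The brass mixing ball is stuck behind the baffles in the neck of the clear shaker bottle. Pick the bottle up from its sloping rest, hold it neck-down over the steel bowl and rock it side to side until the ball drops out into the bowl (it must never land on the worktop), then lay the bottle back on its rest as it lay before and let go. Leave the bowl, soap bottle, spatula and cake box where they are.

Things in the scene. Friction and masses are not known exactly. Their poses are not given: they have to be found in the camera images.
- bottle: Clear rigid shaker bottle, about 0.22 kg, lying on its rest, neck sloping down roughly towards the robot. Origin at the centre of its square body; own -x points out along the neck, y sideways, z is its upper side. Body 56 x 56 mm in section, 90 mm long (x -45 to +45 mm, red base plate at +45); it balances near the origin. Shoulder tapers from x -45 to -80, neck from -80 to -160 mm.
- bottle_mouth (a point): Centre of the bottle's open mouth, on its axis, 160 mm from the body's centre along the bottle's -x. The flat neck is 42 mm wide (y) and 26 mm high (z) outside, with a small red collar; its bore is 36 x 20 mm. The ball leaves in the direction of the neck and may fly some 20 to 50 mm on while it falls.
- baffle_0 (a point): Root of the first of three orange baffles, 3 mm thick, full height of the bore, on the neck's +y wall, at bottle x = -102 mm. Each baffle reaches 16 mm in from its wall, leaving a 20 mm gap on the other side; its free edge is 3 mm nearer to the body than its root, so it makes a pocket. The ball starts in this one's pocket. Neck-down it stays in a pocket until the bottle is rolled.
- baffle_1 (a point): Root of the second baffle, on the neck's -y wall, at bottle x = -128 mm. To leave a pocket the ball needs the bottle rolled about its long axis, the gap's side low, by about 10 to 30 degrees when the neck dips 30: the angle varies with hidden friction, so roll further until it goes. The ball then runs into the next pocket, on that side: so -y side low, then +y side low, then -y side low again.
- baffle_2 (a point): Root of the third baffle, on the neck's +y wall, at bottle x = -154 mm, just inside the mouth. If the neck is tipped upward the ball can run back into the body; it comes down into the neck again when the neck dips about 30 degrees or more.
- ball_center (a point): Centre of the brass mixing ball, 16 mm in diameter, 17 g (orientation means nothing).
- rest_seat (a point): Fixed steel rest with a rubber top, 100 x 90 mm, under the bottle's body only. The point is where the body's centre lies on the rest, 80 mm above the worktop; the rubber is 28 mm below it, square to the slope. Its axes turn in yaw only: -x is the neck's horizontal heading, and the slope dips 0.26 rad (15 degrees) that way. Nothing stands beside the body.
- bowl_in (a point): Open steel bowl, loose, 0.45 kg, 170 mm across the rim and 70 mm high; this point is the centre of its inner floor.
- soap: Green soap bottle, upright, 60 mm across, 170 mm tall; origin at its underside. A bystander.
- spatula_grip (a point): Handle of a spatula with orange handle lying flat on the worktop. A bystander.
- cakebox: Open cardboard box of cake pieces, 200 x 150 x 45 mm; origin under its centre. A bystander.

How it is judged:
By the outcome, as a careful person would: the job done as asked, in the order asked, and still so for the second after the job is handed in, with the robot touching nothing.
It also fails if it takes over 72 s, if anything falls off the work surface, if the arm or the gripper's body presses on something with over 40 N, if the wrist force passes 120 N, or if a joint passes its speed limit or range.

## Working session

There is one attempt and no reset: what is moved stays moved. The work goes in short steps, each a Python script; the robot and the scene stay as the last script left them, time stands still between calls to the robot, and variables do not carry over. Pictures are saved under pics/ and viewed, at most 10 in all, crops included, and the job is handed in when it is done.

```bash
mkdir -p pics; ls; python3 - <<'E'
from workcell import env
import cv2,numpy as np
s=env.read_state(); print(s)
ims=[]
for c in ["scene","side"]:
    p=env.grab_frame(c); cv2.imwrite(f"pics/{c}0.png",p["image"])
    print(c,p["fx"],p["fy"],p["cx"],p["cy"],p["position"],p["orientation"],[k for k in p])
    for t in ["bottle","bottle_mouth","baffle_0","baffle_1","baffle_2","ball_center","rest_seat","bowl_in","soap","spatula_grip","cakebox"]:
        r=env.search_frame(p,t); print(t,[(np.round(d["xyz"],3).tolist(),round(d["score"],2)) for d in r[:2]])
print(env.read_state()["clock"])
E
```

```text
pics
{'clock': 0.0, 'joint_positions': array([ 8.75265539e+01,  2.20908452e+01,  3.76760819e-01, -2.98902907e-02,
       -6.84102687e+01, -1.48165263e+01]), 'qvel': array([-0.05355652,  0.05755935, -0.0690301 , -0.00085587, -0.06565597,
        0.00610911]), 'joint_torque': array([-5.03236261e-04, -3.90658844e+01,  1.87394750e+01,  4.21968296e+00,
        1.08827706e-02, -1.97258378e-04]), 'position': array([0.18555259, 0.59616691, 0.22143577]), 'tool_rot': array([ 1.79872678e+02, -4.95481115e-03, -1.73009954e+01]), 'force': array([-0.85288227,  0.3601411 , -0.36133286]), 'wrist_torque': array([-0.01393874, -0.00641662, -0.00479601]), 'finger_force': 0.0, 'opening': 1.001777798448947}
scene 409.5303751772662 409.5303751772662 281.6325075763931 215.59025988336967 [1.02188928 0.13662517 0.95895488] [ 30.68158288  -0.40066989 109.57961815] ['image', 'fx', 'fy', 'cx', 'cy', 'position', 'orientation', 'shot']
bottle [([0.568, 0.197, 0.097], 0.97)]
bottle_mouth [([0.565, 0.197, 0.099], 0.81), ([0.699, -0.359, 0.005], 0.67)]
baffle_0 [([0.566, 0.2, 0.09], 0.66), ([0.7, -0.359, 0.007], 0.38)
[... 376 characters left out ...]
0.034], 0.7)]
side 392.49918433374177 392.49918433374177 278.904746404651 210.41564589228793 [ 0.06714508 -0.80715067  0.75794708] [ 53.31449137  -0.98683577 -28.74014453] ['image', 'fx', 'fy', 'cx', 'cy', 'position', 'orientation', 'shot']
bottle [([0.537, 0.185, 0.076], 0.86)]
bottle_mouth [([0.538, 0.185, 0.071], 0.87)]
baffle_0 [([0.538, 0.187, 0.074], 0.79)]
baffle_1 [([0.538, 0.187, 0.074], 0.79)]
baffle_2 [([0.538, 0.187, 0.074], 0.79)]
ball_center []
rest_seat [([0.574, 0.158, 0.002], 0.67)]
bowl_in [([0.52, -0.138, 0.036], 0.6)]
soap [([0.484, -0.417, 0.1], 0.87)]
spatula_grip [([0.682, -0.373, 0.002], 0.87)]
cakebox [([0.576, 0.419, 0.034], 0.62), ([0.686, -0.374, 0.003], 0.6)]
1.2
```

View pics/scene0.png

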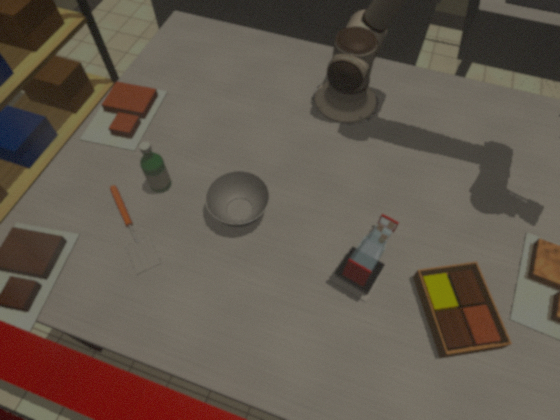

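View pics/side0.png

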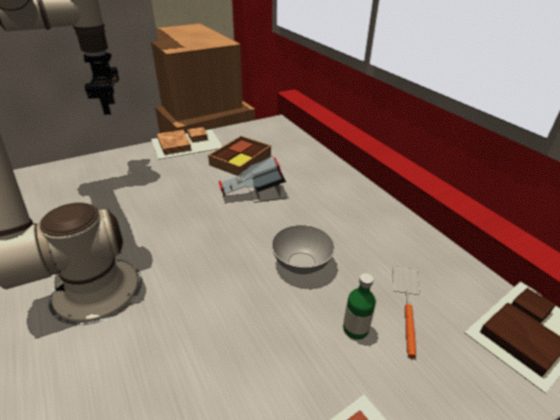

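```bash
cat > h.py <<'E'
from workcell import env
import cv2,numpy as np
from scipy.spatial.transform import Rotation as Ro
from scipy.optimize import minimize
R=lambda rpy:Ro.from_euler('xyz',rpy,degrees=True).as_matrix()
eul=lambda M:Ro.from_matrix(M).as_euler('xyz',degrees=True)
def proj(p,X,fish=False):
    c=(np.asarray(X)-p["position"])@R(p["orientation"]); x,y,z=c[:,0],-c[:,1],-c[:,2]
    if fish:
        r=np.hypot(x,y); k=np.arctan2(r,z)/np.maximum(r,1e-9); x,y=x*k,y*k
    else: x,y=x/z,y/z
    return np.c_[p["fx"]*x+p["cx"],p["fy"]*y+p["cy"]]
def Rb(yaw,dip=0.26): # bottle rotation: -x dips
    return Ro.from_euler('z',yaw).as_matrix()@Ro.from_euler('y',-dip).as_matrix()
def box(x0,x1,w,h):
    return np.array([[x,y*w/2,z*h/2] for x in(x0,x1) for y in(-1,1) for z in(-1,1)])
PARTS=[box(-.045,.045,.056,.056),np.r_[box(-.045,-.0451,.056,.056),box(-.08,-.0801,.042,.026)],box(-.16,-.08,.042,.026)]
def sil(p,hulls,fish=False,S=4):
    m=np.zeros((420,560),np.uint8)
    for X in hulls:
        q=cv2.convexHull(proj(p,X,fish).astype(np.float32))
        cv2.fillConvexPoly(m,np.round(q*16).astype(np.int32),1,shift=4)
    return m>0
def iou(a,b): return (a&b).sum()/max(1,(a|b).sum())
def bottle_hulls(v): return [X@Rb(v[2]).T+[v[0],v[1],.08] for X in PARTS]
def circ(r,z): t=np.linspace(0,2*np.pi,40); return np.c_[r*np.cos(t),r*np.sin(t),0*t+z]
def bowl_hulls(v): return [np.r_[circ(.085,.07),circ(v[2],0.002)]+[v[0],v[1],0]]
def fit(obs,hulls,v0,d):
    f=lambda v:-sum(iou(sil(p,hulls(v),fi),m) for p,m,fi in obs)
    v0=np.array(v0); sx=np.vstack([v0]+[v0+np.eye(len(v0))[i]*d[i] for i in range(len(v0))])
    best=minimize(f,v0,method='Nelder-Mead',options=dict(initial_simplex=sx,xatol=1e-4,fatol=1e-4))
    best=minimize(f,best.x,method='Nelder-Mead',options=dict(initial_simplex=best.x+(sx-v0)*-.4,xatol=1e-4,fatol=1e-4))
    return best.x,-best.fun/len(obs)
E
python3 - <<'E'
from h import *
P={c:env.grab_frame(c) for c in("scene","side")}
T={(c,t):env.trace(P[c],t)[0]["mask"] for c in P for t in("bottle","bowl_in")}
for t,h,v,d in(("bottle",bottle_hulls,[.565,.195,.4],[.02,.02,.2]),("bowl_in",bowl_hulls,[.50,-.155,.05],[.02,.02,.01])):
    for cs in(("scene","side"),("scene",),("side",)):
        print(t,cs,fit([(P[c],T[c,t],False) for c in cs],h,v,d))
for c in P:
    m=T[c,"bottle"]; im=P[c]["image"].astype(int)
    red=(m&(im[...,2]>110)&(im[...,1]<90)).astype(np.uint8)
    n,_,st,ce=cv2.connectedComponentsWithStats(red); print(c,[(s[4],np.round(q,1).tolist()) for s,q in zip(st[1:],ce[1:]) if s[4]>8])
E
```

```text
Traceback (most recent call last):
IndexError: list index out of range
```

```bash
python3 - <<'E'
from h import *
P={c:env.grab_frame(c) for c in("scene","side")}
T={}
for c in P:
    for t in("bottle","bowl_in"):
        r=env.trace(P[c],t); print(c,t,[(round(d["score"],2),d["mask"].sum()) for d in r])
        if r: T[c,t]=r[0]["mask"]
for t,h,v,d in(("bottle",bottle_hulls,[.565,.195,.4],[.02,.02,.2]),("bowl_in",bowl_hulls,[.50,-.155,.05],[.02,.02,.01])):
    for cs in(("scene","side"),("scene",),("side",)):
        o=[(P[c],T[c,t],False) for c in cs if (c,t) in T]
        if o: print(t,cs,fit(o,h,v,d))
for c in P:
    im=P[c]["image"].astype(int); m=sil(P[c],[np.array([[x,y,z] for x in(.35,.68) for y in(.1,.26) for z in(.0,.12)])])
    red=(m&(im[...,2]>100)&(im[...,1]<80)&(im[...,0]<80)).astype(np.uint8)
    n,_,st,ce=cv2.connectedComponentsWithStats(red); print(c,[(int(s[4]),np.round(q,1).tolist()) for s,q in zip(st[1:],ce[1:]) if s[4]>8])
E
```

```text
scene bottle [(0.64, np.int64(1740))]
scene bowl_in [(0.71, np.int64(2925))]
side bottle []
side bowl_in [(0.95, np.int64(2538))]
bottle ('scene', 'side') (array([ 0.57853841,  0.18926186, -0.23910748]), np.float64(0.9710720363017583))
bottle ('scene',) (array([ 0.57853841,  0.18926186, -0.23910748]), np.float64(0.9710720363017583))
bowl_in ('scene', 'side') (array([ 0.50550183, -0.16174758,  0.0521257 ]), np.float64(0.9530416497760352))
bowl_in ('scene',) (array([ 0.50568288, -0.16222918,  0.05593021]), np.float64(0.9745734359317497))
bowl_in ('side',) (array([ 0.50433987, -0.16010746,  0.04763936]), np.float64(0.9507502885725279))
scene [(39, [389.0, 218.1]), (35, [360.1, 265.2])]
side [(13, [255.8, 154.4]), (14, [220.6, 185.4])]
```

```bash
cat >> h.py <<'E'
FL=np.diag([1.,-1,-1])          # tool in bottle frame: x=bx,y=-by,z=-bz
FL2=np.diag([-1.,1,-1])
def Rbot(yaw,dip,phi=0): return Rb(yaw,dip)@Ro.from_euler('x',phi).as_matrix()
def tcp(center,Rm,F,gz=0.002,back=0,gx=0.0):   # grasp point at bottle (gx,0,gz)
    return np.asarray(center)+Rm@np.array([gx,0,gz-.019+back]), eul(Rm@F)
E
python3 - <<'E'
from h import *
p=env.grab_frame("side"); v=[.5785,.1893,-.239]; C=np.array([v[0],v[1],.08])
print("collar,base side:",proj(p,np.array([[-.157,0,.01],[.045,0,0]])@Rb(v[2]).T+C))
for n,F in(("F",FL),("F2",FL2)):
    for b in(0,.13):
        q=env.inverse_kinematics(*tcp(C,Rb(v[2]),F,back=b)); print(n,b,None if q is None else np.round(q))
    for yaw in np.radians([-60,-30,-14,0,30,60,90,-90]):
        out=[]
        h=-Rb(yaw,0)[:,0]
        M=np.array([.505,-.161,.115])-.03*h
        for ph in(-40,0,40):
            Rm=Rbot(yaw,np.radians(33),np.radians(ph)); cc=M+Rm@[.16,0,0]
            q=env.inverse_kinematics(*tcp(cc,Rm,F)); out.append(None if q is None else np.round(q).astype(int).tolist())
        print(n,np.degrees(yaw).round(),out)
E
```

```text
collar,base side: [[220.37108554 186.259676  ]
 [278.82885171 167.96621627]]
F 0 [ 37.  25. -32.  27. -26.  15.]
F 0.13 [ 41.  14. -24.  18. -44.  23.]
F -60.0 [[1, 35, -13, 44, -76, -8], [-10, 17, -37, 63, -28, -15], [-27, 16, -13, -54, -23, 113]]
F -30.0 [[4, 29, -26, 64, -59, -4], [-11, 17, -37, 67, -11, 7], [-28, 24, 0, -57, -49, 133]]
F -14.0 [[4, 25, -34, 78, -49, -5], [-3, 18, -29, 31, -12, 51], [-26, 27, 6, -55, -61, 140]]
F 0.0 [[1, 22, -40, 95, -41, -8], [0, 18, -19, 0, -20, 90], [-24, 30, 11, -53, -71, 145]]
F 30.0 [None, [-2, 18, -9, -28, -38, 140], [-17, 35, 18, -48, -89, 157]]
F 60.0 [None, [-3, 17, -6, -36, -56, 171], [-8, 37, 20, -40, -103, 172]]
F 90.0 [[-8, 4, -26, -63, -34, -139], [-3, 17, -7, -35, -71, -164], [2, 35, 12, -28, -109, -169]]
F -90.0 [[-5, 37, -4, 28, -91, -18], [-7, 17, -35, 49, -46, -31], None]
F2 0 [  37.   25.  -32.   27.  -26. -165.]
F2 0.13 [  41.   14.  -24.   18.  -44. -157.]
F2 -60.0 [[1, 35, -13, 44, -76, 172], [-10, 17, -37, 63, -28, 165], [-27, 16, -13, -54, -23, -67]]
F2 -30.0 [[4, 29, -26, 64, -59, 176], [-11, 17, -37, 67, -11, -173], [-28, 24, 0, -57, -49, -47]]
F2 -14.0 [[4, 25, -34, 78, -49, 175], [-3, 18, -29, 31, -12, -129], [-26, 27, 6, -55, -61, -40]]
F2 0.0 [[1, 22, -40, 95, -41, 172], [0, 18, -19, 0, -20, -90], [-24, 30, 11, -53, -71, -35]]
F2 30.0 [None, [-2, 18, -9, -28, -38, -40], [-17, 35, 18, -48, -89, -23]]
F2 60.0 [None, [-3, 17, -6, -36, -56, -9], [-8, 37, 20, -40, -103, -8]]
F2 90.0 [[-8, 4, -26, -63, -34, 41], [-3, 17, -7, -35, -71, 16], [2, 35, 12, -28, -109, 11]]
F2 -90.0 [[-5, 37, -4, 28, -91, 162], [-7, 17, -35, 49, -46, 149], None]
```

```bash
python3 - <<'E'
from h import *
v=[.5785,.1893,-.239]; C=np.array([v[0],v[1],.08])
env.goto(*tcp(C,Rb(v[2]),FL2,back=.14)); print(env.read_state()["joint_positions"].round(),env.read_state()["clock"])
obs=[]
for c in("wrist","side","scene"):
    p=env.grab_frame(c); r=env.trace(p,"bottle"); print(c,[(round(d["score"],2),int(d["mask"].sum())) for d in r[:2]])
    if r and r[0]["score"]>.3: obs.append((p,r[0]["mask"],c=="wrist"))
    if c=="wrist": W=p; 
for o in obs: print(fit([o],bottle_hulls,v,[.01,.01,.1]))
x,s=fit(obs,bottle_hulls,v,[.01,.01,.1]); print(x,s)
im=W["image"].copy(); m=sil(W,bottle_hulls(x),True).astype(np.uint8)
cv2.drawContours(im,cv2.findContours(m,0,1)[0],-1,(0,255,0),1); cv2.imwrite("pics/w1.png",im)
E
```

```text
[  42.   13.  -24.   17.  -46. -157.] 3.8167
wrist [(0.62, 14578)]
side [(0.71, 1193)]
scene [(0.55, 1605)]
(array([ 0.57934162,  0.18989096, -0.23865949]), np.float64(0.9792105441945784))
(array([ 0.57840031,  0.19415705, -0.22917634]), np.float64(0.9512390087929656))
(array([ 0.57871858,  0.18978827, -0.23346631]), np.float64(0.9314352120859966))
[ 0.57804349  0.19038053 -0.23934737] 0.9435491039381828
```

View pics/w1.png

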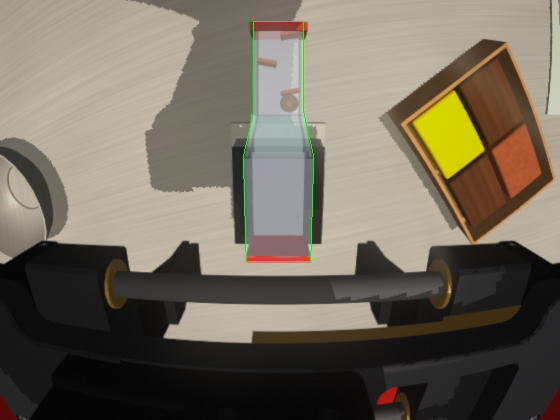

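```bash
cat >> h.py <<'E'
V=np.array([.579,.1899,-.2385]); C0=np.array([V[0],V[1],.08])
def st(): s=env.read_state(); print("t",s["clock"],"F",s["force"].round(1),"T",s["wrist_torque"].round(2),"op",round(s["opening"],3),"ff",round(s["finger_force"],1),"J",s["joint_positions"].round())
E
python3 - <<'E'
from h import *
R0=Rb(V[2])
env.move_straight(*tcp(C0,R0,FL2),rate=.12,force_limit=15); st()
env.gripper_to(0.0,40); st()
p0,o0=tcp(C0,R0,FL2); p=env.read_state()["position"]; print(p-p0)
env.move_straight(p0+R0@[0,0,.04],rate=.06); st()
p,o=tcp(C0+[-.02,-.03,.18],Rbot(V[2],np.radians(25)),FL2); env.move_straight(p,o,rate=.12); st()
w=env.grab_frame("wrist"); cv2.imwrite("pics/w2.png",w["image"])
E
```

```text
t 5.4333 F [ 0.7  0.6 -0. ] T [0.2  0.32 0.04] op 1.005 ff 0.0 J [  37.   25.  -32.   27.  -26. -165.]
t 6.075 F [-0.7  0.9  1.3] T [0.17 0.49 0.01] op 0.642 ff 40.0 J [  37.   25.  -32.   27.  -26. -165.]
[2.04635809e-05 7.79254561e-05 9.55768353e-05]
t 6.8917 F [ 0.5 -0.  -1.3] T [0.21 0.51 0.03] op 0.643 ff 40.0 J [  39.   21.  -30.   23.  -32. -161.]
t 8.2583 F [-0.5  0.3 -3.2] T [ 0.34  0.95 -0.02] op 0.642 ff 40.0 J [  40.    8.  -31.   32.  -40. -166.]
```

View pics/w2.png

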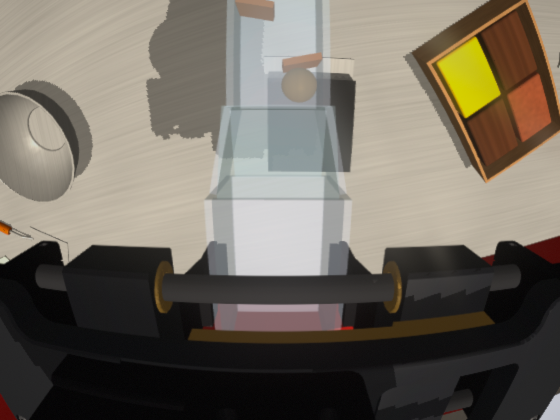

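```bash
cat >> h.py <<'E'
BOWL=np.array([.505,-.161,.115]); D=np.radians(33); Y=np.radians(90)
M0=BOWL-.03*(-Rb(Y,0)[:,0])
def rockpose(ph,dip=D,M=M0,up=0):
    Rm=Rbot(Y,dip,np.radians(ph)); return tcp(M+[0,0,up]+Rm@[.16,0,0],Rm,FL2)
E
python3 - <<'E'
from h import *
for yaw,c in((10,(.56,.12,.29)),(40,(.54,.08,.30)),(67,(.52,.04,.30))):
    env.move_straight(*tcp(c,Rbot(np.radians(yaw),D),FL2),rate=.07); st()
env.move_straight(*rockpose(0,up=.08),rate=.07);st()
env.move_straight(*rockpose(0),rate=.1);st()
for ph in(-45,-40,-20,20,40,45):
    q=env.inverse_kinematics(*rockpose(ph)); print(ph,None if q is None else np.round(q))
w=env.grab_frame("wrist"); s=env.grab_frame("scene")
cv2.imwrite("pics/w3.png",np.hstack([w["image"][:250,150:430],cv2.resize(s["image"][130:320,150:400],None,fx=250/190,fy=250/190)]))
E
```

```text
t 9.15 F [ 0.3 -0.  -1.9] T [-0.24  1.31 -0.05] op 0.643 ff 40.0 J [  32.    1.  -37.   30.  -25. -137.]
t 10.4917 F [ 0.  -0.  -2.4] T [-0.9   1.05 -0.01] op 0.64 ff 40.0 J [ 18.   1. -18. -18. -41. -58.]
t 11.4 F [-0.3  0.2 -1.4] T [-1.3   0.48  0.01] op 0.642 ff 40.0 J [  4.   6.  -7. -33. -65. -16.]
t 12.1833 F [ 0.   0.  -1.8] T [-1.44 -0.07 -0.05] op 0.639 ff 40.0 J [ -2.  13.  -1. -34. -80.  10.]
t 13.1333 F [ 0.2 -0.4 -2.5] T [-1.42 -0.05 -0.01] op 0.64 ff 40.0 J [ -3.  17.  -7. -35. -71.  16.]
-45 [-10.   4. -28. -71. -32.  51.]
-40 [ -8.   4. -26. -63. -34.  41.]
-20 [ -4.   9. -18. -43. -51.  23.]
20 [ -1.  26.   3. -31. -91.  13.]
40 [   2.   35.   12.  -28. -109.   11.]
45 [   3.   38.   14.  -27. -113.   11.]
```

View pics/w3.png

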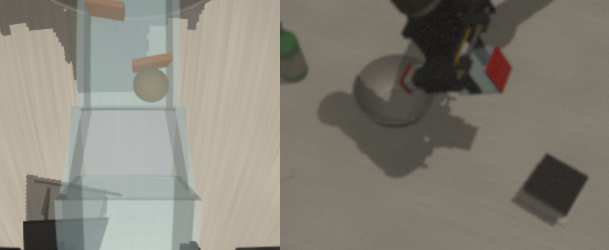

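```bash
python3 - <<'E'
from h import *
ims=[]
def snap(): ims.append(env.grab_frame("wrist")["image"][:200,200:360].copy())
for ph in(15,27,34): env.goto(*rockpose(ph)); env.dwell(.5); snap()
st()
for ph in(10,-15,-27,-34): env.goto(*rockpose(ph)); env.dwell(.5 if ph<0 else 0); snap()
st()
cv2.imwrite("pics/w4.png",cv2.resize(np.hstack(ims),None,fx=.7,fy=.7))
E
```

```text
t 15.8 F [-0.2  0.1 -2.6] T [-1.15 -1.64  0.04] op 0.642 ff 40.0 J [   1.   33.   10.  -28. -104.   12.]
t 19.0333 F [-0.2  0.7 -3.4] T [-1.17  1.55  0.04] op 0.641 ff 40.0 J [ -6.   5. -24. -55. -38.  33.]
```

View pics/w4.png

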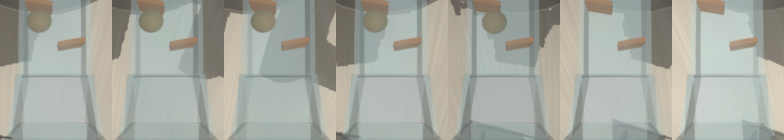

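```bash
python3 - <<'E'
from h import *
for ph in(-10,12,20,28,35): env.goto(*rockpose(ph)); env.dwell(.4 if ph>0 else 0)
env.dwell(.6); st()
for c in("side","scene"):
    p=env.grab_frame(c); r=env.search_frame(p,"ball_center"); print(c,[(d["xyz"],d["score"]) for d in r[:2]])
    uv=proj(p,[BOWL])[0].astype(int); x,y=max(uv[0]-60,0),max(uv[1]-50,0)
    cv2.imwrite(f"pics/b_{c}.png",cv2.resize(p["image"][y:y+110,x:x+130],None,fx=3,fy=3))
a=[cv2.imread(f"pics/b_{c}.png") for c in("side","scene")]; cv2.imwrite("pics/b1.png",np.hstack(a))
E
```

```text
t 22.9167 F [ 0.   0.1 -1.5] T [-1.13 -1.62 -0.01] op 0.642 ff 40.0 J [   1.   33.   10.  -28. -105.   12.]
side []
scene []
```

View pics/b1.png

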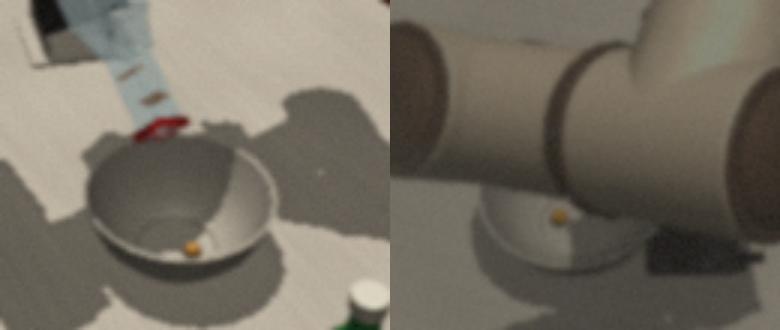

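```bash
python3 - <<'E'
from h import *
env.goto(*rockpose(0)); env.move_straight(*rockpose(0,up=.08),rate=.1)
for yaw,c in((67,(.52,.04,.30)),(40,(.54,.08,.30)),(10,(.56,.12,.29))):
    env.move_straight(*tcp(c,Rbot(np.radians(yaw),D),FL2),rate=.07)
env.move_straight(*tcp(C0+[-.02,-.03,.18],Rbot(V[2],np.radians(25)),FL2),rate=.1); st()
w=env.grab_frame("wrist")["image"]; w2=cv2.imread("pics/w2.png")
sl=np.s_[:330,190:370]
print(cv2.phaseCorrelate(*[np.float32(cv2.cvtColor(a[sl],6)) for a in(w2,w)]))
cv2.imwrite("pics/cmp.png",np.hstack([w2[sl],w[sl],cv2.absdiff(w2,w)[sl]*3]))
E
```

```text
t 28.4583 F [ 0.5 -0.6 -2.4] T [0.25 0.93 0.  ] op 0.641 ff 40.0 J [  40.    8.  -31.   32.  -40. -166.]
((0.015717248397251637, -0.06663854905613675), 1.0058166505083626)
```

View pics/cmp.png

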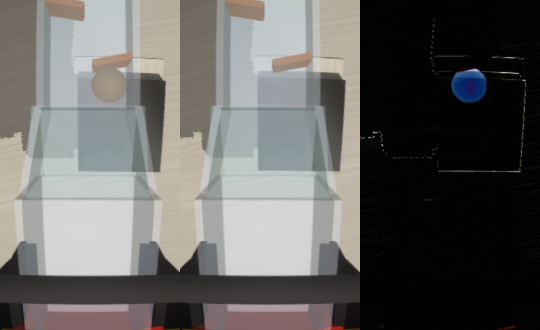

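No slip; the only difference is the missing ball. Laying it back.

```bash
python3 - <<'E'
from h import *
R0=Rb(V[2]); p0,o0=tcp(C0,R0,FL2)
env.move_straight(p0+R0@[0,0,.04],o0,rate=.1)
print(env.move_straight(p0,o0,rate=.03,force_limit=10)); st(); print(env.read_state()["position"]-p0)
env.dwell(.3); env.gripper_to(1.0); env.dwell(.3); st()
env.move_straight(p0+R0@[0,0,.14],rate=.1); env.dwell(.5)
obs=[]
for c in("wrist","scene"):
    p=env.grab_frame(c); r=env.trace(p,"bottle")
    if c=="wrist": W=p
    if r: print(c,fit([(p,r[0]["mask"],c=="wrist")],bottle_hulls,V,[.01,.01,.1]))
p=env.grab_frame("side"); im=W["image"]
cv2.imwrite("pics/end.png",np.hstack([cv2.resize(im,None,fx=.7,fy=.7),cv2.resize(p["image"],None,fx=.7,fy=.7)]))
E
```

```text
False
t 31.6083 F [ 0.4  0.1 -3.3] T [ 0.17  0.54 -0.01] op 0.639 ff 40.0 J [  37.   25.  -32.   27.  -26. -165.]
[0.0001485  0.00015859 0.0001664 ]
t 33.0333 F [0.3 1.2 0.7] T [0.15 0.38 0.01] op 0.999 ff 0.0 J [  37.   25.  -32.   27.  -26. -165.]
wrist (array([ 0.57865415,  0.19009043, -0.24223896]), np.float64(0.9801248134581468))
scene (array([ 0.57871903,  0.18937728, -0.23260318]), np.float64(0.9445740956826137))
```

View pics/end.png

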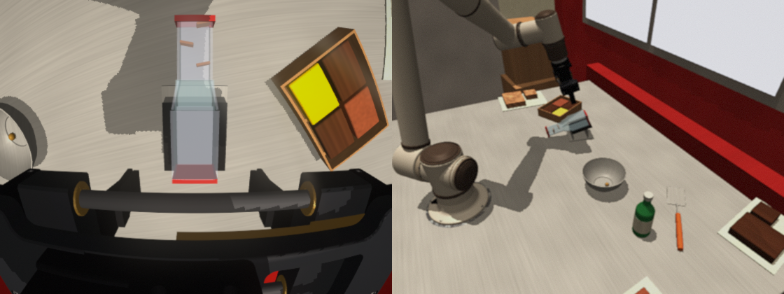

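The bottle lies as before, the ball is in the bowl, and the other things are where they were.

```bash
python3 -c "
from workcell import env
print(env.close_job())"
```

```text
the job is handed in; nothing more can be done
None
```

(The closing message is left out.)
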